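# Seat the plaster slab with the pedal, then hold the dial gauge on the ring

### The arm

A 7-joint arm with a two-finger parallel gripper is mounted at the origin on a cart in front of the work surface, level with it; the furniture and walls round the work are solid. World frame = base frame: x ahead of the robot, y to its left, z up, the work surface at z = 0. Lengths are in mm, angles in rad, forces in N, time in s.
With the tool pointing down it reaches from about 425 to 1025 mm from the base axis. Payload 3.6 kg.
Tool frame: the origin (TCP) lies at the very end of the fingers, on their centre line; the grasp point (between the pads) lies 19 mm behind it (r.hold_point_z is the distance from the TCP to the grasp point, in mm); x points along the fingers, y is the direction in which the jaws open and shut, and the axes are right-handed (so a half turn about x gives the same grasp; the last joint's range is limited). The gripper opens to 85 mm and grips with 20 to 120 N. Pads are 22 mm wide; open, the fingers measure 114 mm over their backs; the gripper's body (76 mm by 85 mm) begins 54 mm behind the grasp point. The pads swing forward as they close: fully open they stand 13 mm farther back than shut.
Start: joints at [1.054, 0.591, 0.048, 1.609, -0.033, 0.943, -0.034], TCP at [297.48, -661.162, 192.602] pointing down, gripper open.
Joint ranges: [-2.69, 2.69], [-0.47, 2.24], [-1.27, 1.36], [0.19, 2.51], [-1.53, 4.68], [0.08, 2.07], [-3.09, 3.09]. Speed limits (rad/s): [2.57, 2.57, 3.14, 3.14, 3.14, 3.14, 3.14].

### API

Orientations are given as [roll, pitch, yaw] about the fixed x, y, z axes, in that order (R = Rz(yaw) Ry(pitch) Rx(roll)).
In Python, from cell import r gives the robot as it stands. The module is installed in compiled form; this text tells all that it offers.
- The arm moves only by the tool drive_tool, never from a script. Its argument "motion" is a list of rows, each a list of 7 numbers: the shift along the world's x, y, z in units of 60 mm (1.0 is 60 mm), then the turn, a rotation vector about the world's x, y, z in units of 10 degrees (1.0 is 10 degrees), then the gripper command: -1 is fully open, 1 is shut, values between are in proportion. A call has 1 to 12 rows; each row is the pose to reach, as a shift and turn from the pose commanded when the call began; what a row does not reach only later rows make up. A row lasts 1/8 s, in which the tool goes at most 62.5 mm and 10.7 degrees, less where a joint would pass 70% of its speed; a pose out of reach is approached as far as the arm can. A call with a gripper value outside its range is refused whole. The fingers move at their own pace and stop on an object; "grip_force" is the grip in N (left out, the last holds). Time passes only in rows, so rows that repeat a pose let the fingers close. It gives the time, the measured TCP pose, the force and the opening at its end, in the units of the state.
- r.read_state(): the state, without advancing time (a new reading comes with each control period).
- r.camera(name): name is "scene" or "side" or "wrist"; returns a dict with "pixels" (384x512x3 uint8, red, green, blue), "K" (3x3 intrinsics, pixels), "position" and "orientation" of the camera in the world; the wrist camera has in their place "T_tool_cam" (4x4, takes a point from camera to tool coordinates, whose origin is the TCP and whose axes are the tool frame's). Camera axes: x right, y down, z forward; pixel columns grow to the right and rows downward; lengths in mm; the calibration is good to about 2 mm. A picture is of the moment at which its call begins: read the wrist's pose just before it. There is no depth.
- r.hand_in(): hands the job in, once; it reports no verdict.
The state is a dict: "time_s": time; "q": joint angles; "joint_vel": joint speeds; "effort": joint torques, N m; "tcp_pos": TCP position; "ee_rot": TCP orientation; "ft_force": force on the tool from outside, world axes, zero at the start; "ft_torque": the same for the moment, N m; "finger_gap": finger opening in mm.
Only numpy, scipy, OpenCV 4.12 (cv2) and the standard library are available. Lean on these libraries where they do the work, as an engineer would, in place of code of your own. Each camera call takes 0.05 s, during which the arm holds its last target.

### The job

First press the small pedal of the jig all the way down to its stop, so that its pusher seats the plaster slab against the fence, and let the pedal come back up. Then lift the gauge with the round dial head out of the wooden block and hold it upright with its tip in the middle of the ring drawn on the slab, pressed lightly so that its spring plunger is about half way in (never bottomed), and finish while still holding it there. Leave the ball-topped scriber in its hole and the slab against the fence, and do not knock the tape roll or the tin can about.

Things in the scene. Friction and masses are not known exactly. Their poses are not given: they have to be found in the camera images.
- jig: Grey jig fixed to the table: bed plate 130 (x) x 300 (y) x 10 mm, y = -205 to +95 mm of its frame. Origin at table height; +y is the pushing direction. Dark fence across the +y end (inner face y = +75 mm, 32 mm high), side rails along y (inner faces x = +-42.5 mm, 24 mm high). A pusher linked to the pedal moves 20 mm in +y at full stroke and goes back with it; the slab it pushed stays
- pedal (a joint): angle of the pedal, rad: 0 = up (at rest), 0.30 = down on its stop. It springs back up when let go. About 4 N on the tread to start it, 8 N (and up to 3 N more to push the slab) at the stop
- pedal_pad (a point): middle of the top of the black ribbed rubber tread, 44 x 50 mm, on the pedal; moves with the pedal. About 71 mm (pedal up) to 78 mm (at the stop) horizontally from the hinge pin in the jig's -y direction; 60 mm above the table with the pedal up, 37 mm at the stop. Push straight down here with shut fingers
- pedal_hinge (a point): centre of the pedal's hinge pin, 26 mm above the table near the jig's -y end; the pin runs along the jig's x between two ears 34 mm high; fixed to the jig
- slab: loose white plaster slab 80 (x) x 110 (y) x 28 mm high, about 0.35 kg, on the bed between the rails, axes nearly those of the jig; top 38 mm above the table. Origin at the centre of its underside: y = +20 mm in the jig's frame when seated; it starts 8 to 18 mm short of the fence. Three pencilled marks on top in a row along y: ring (nearest the fence), cross, square
- ring_mark (a point): centre of the ring (22 mm across) drawn on the top face of the slab, 22 mm from the slab's centre towards the fence
- dial_gauge: loose gauge with a flat round dial head, upright in one hole of the block, about 0.18 kg, round about its z axis. Origin on the axis at the tip of the unpressed plunger, z up. Nose 18 mm thick at z = 28 to 50 mm, flange 40 mm across at 50 to 55 (rests on the block), round grip 32 mm thick at 56 to 92, neck 20 mm thick, dial head 32 mm across at 95 to 107 mm with a white face on top
- plunger (a joint): how far the gauge's spring plunger is pushed in, m: 0 = out, 0.016 = bottomed. Spring 500 N/m with 1 N preload: half way in (8 mm) is about 5 N
- probe_tip (a point): flat end (8 mm across) of the gauge's plunger; it slides with the plunger
- ball_scriber: a like tool with a small ball (20 mm) in place of the dial, in the other hole of the block: leave it. Same barrel, flange and origin; the ball's top is at z = 119 mm
- tool_block: wooden block 80 (x) x 170 (y) x 58 mm fixed to the table, origin at the centre of its underside; two upright through holes, 23 mm wide, at y = -45 and +45 mm. Each tool hangs in a hole by its flange, its origin 8 mm above the table. Which tool is in which hole varies
- tape_roll: roll of tape 100 mm across, 34 mm high, lying flat beyond the jig; bystander. Origin at the centre of its underside
- tin_can: open tin can 75 mm across, 100 mm high, beyond the wooden block; bystander. Origin at the centre of its underside
Mind the look-alikes: they are no part of the job. Leave any blue or pink look-alike of the dial_gauge alone. Leave any yellow look-alike of the slab alone.

How it is judged:
By the outcome, as a careful person would: the job done as asked, in the order asked, and still so for the second after the job is handed in, while the arm keeps its last pose, push and grip.
It also fails if it takes over 51 s, if anything falls off the work surface, if the arm or the gripper's body presses on something with over 40 N, if the wrist force passes 120 N, or if a joint passes its speed limit or range.

## Working session

There is one attempt and no reset: what is moved stays moved. The work goes in short steps, Python scripts to look and compute and a tool call to move; the robot and the scene stay as the last step left them, time stands still between calls to the robot, and variables do not carry over. Pictures are saved under pics/ and viewed, and the job is handed in when it is done.

Besides the shell and the picture viewer there is one more tool, called after "Emit:" in YAML: its name, and indented under it one key for each argument. drive_tool: Moves the arm, as the interface text tells. Its arguments: {"type":"object","properties":{"motion":{"type":"array"},"grip_force":{"type":"number"}},"required":["motion"]}

```bash
mkdir -p pics; ls; python3 - <<'E'
from cell import r
import cv2
s=r.read_state()
for k in ("time_s","tcp_pos","ee_rot","ft_force","finger_gap"): print(k,s[k])
for n in ("scene","side","wrist"):
    c=r.camera(n); cv2.imwrite(f"pics/{n}0.png",c["pixels"][:,:,::-1])
    print(n,c["K"].tolist() if hasattr(c["K"],'tolist') else c["K"],{k:c[k] for k in c if k not in("pixels","K")})
print(r.hold_point_z)
E
```

```text
pics
time_s 0.0
tcp_pos [ 297.09360276 -660.29992329  191.42455603]
ee_rot [-1.52285592  1.56850175  2.04156456]
ft_force [-0.19550782 -0.22537014 -0.16271786]
finger_gap 85.61949512547388
scene [[389.2110551113363, 0.0, 255.55715942884942], [0.0, 389.2110551113363, 184.2168123167997], [0.0, 0.0, 1.0]] {'position': array([ 72.87837968, 529.78791783, 834.16581008]), 'orientation': array([-2.44448108e+00,  2.34528434e-04, -2.28986105e+00])}
side [[363.2218229328387, 0.0, 252.56000039061482], [0.0, 363.2218229328387, 187.60228453751157], [0.0, 0.0, 1.0]] {'position': array([ 381.19194273, 1102.35052123,  647.05469273]), 'orientation': array([-2.06409462e+00, -1.73957208e-03, -2.93942838e+00])}
wrist [[290.3032161284607, 0.0, 251.55741150292], [0.0, 290.3032161284607, 189.1059450029491], [0.0, 0.0, 1.0]] {'T_tool_cam': array([[ 5.96882507e-04, -2.71579759e-01,  9.62415751e-01,
        -1.81876472e+02],
       [ 9.99999755e-01,  5.14258488e-04, -4.75075521e-04,
        -9.83003792e-01],
       [-3.65909573e-04,  9.62415799e-01,  2.71579999e-01,
        -6.94931287e+01],
       [ 0.00000000e+00,  0.00000000e+00,  0.00000000e+00,
         1.00000000e+00]])}
18.700000000000003
```

View pics/scene0.png

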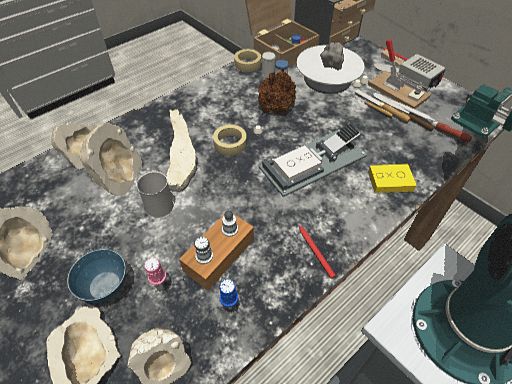

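View pics/side0.png

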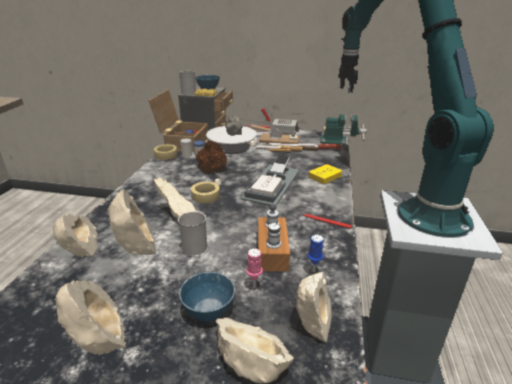

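View pics/wrist0.png

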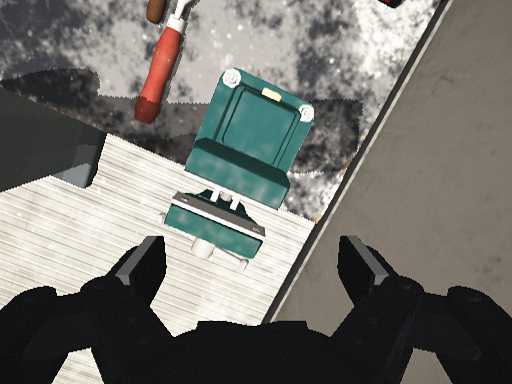

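The scene picture shows the jig at about (310,160), with its pedal at (342,138) and the slab at (297,162). The block is at (218,250), with tools at (203,248) and (229,222). The blue and pink look-alikes are at (228,292) and (155,270). I'll zoom in for detail.

```bash
cat > h.py <<'E'
import numpy as np, cv2
from scipy.spatial.transform import Rotation as R
from cell import r
def eul(e): return R.from_euler('xyz',e).as_matrix()
def cam(n):
    s=r.read_state(); c=r.camera(n); K=np.array(c["K"])
    if n=="wrist":
        T=np.eye(4);T[:3,:3]=eul(s["ee_rot"]);T[:3,3]=s["tcp_pos"]
        M=T@np.array(c["T_tool_cam"]); Rm,p=M[:3,:3],M[:3,3]
    else: Rm,p=eul(c["orientation"]),np.array(c["position"])
    return c["pixels"],K,Rm,p
def onz(C,u,v,z):
    _,K,Rm,p=C; d=Rm@np.linalg.inv(K)@np.array([u,v,1.]); return p+d*(z-p[2])/d[2]
def proj(C,X):
    _,K,Rm,p=C; q=K@(Rm.T@(np.array(X)-p)); return q[:2]/q[2]
def st():
    s=r.read_state(); print({k:np.round(s[k],3).tolist() for k in("time_s","tcp_pos","ee_rot","ft_force","finger_gap")})
    M=eul(s["ee_rot"]); print("x axis",M[:,0].round(3),"y axis",M[:,1].round(3)); return s
def crop(C,x0,y0,x1,y1,f,name):
    im=C[0][y0:y1,x0:x1,::-1]; cv2.imwrite("pics/"+name,cv2.resize(im,None,fx=f,fy=f,interpolation=cv2.INTER_CUBIC))
E
python3 - <<'E'
from h import *
C=cam("scene"); S=cam("side"); st()
crop(C,250,115,380,205,6,"sc_jig.png"); crop(C,140,200,270,310,5,"sc_blk.png"); crop(S,235,150,345,280,4,"sd.png")
E
```

```text
{'time_s': 0.25, 'tcp_pos': [297.324, -660.788, 192.019], 'ee_rot': [-1.507, 1.57, 2.057], 'ft_force': [-0.363, -0.06, -0.063], 'finger_gap': 85.931}
x axis [-0.     0.001 -1.   ] y axis [ 0.41  -0.912 -0.001]
```

View pics/sc_jig.png

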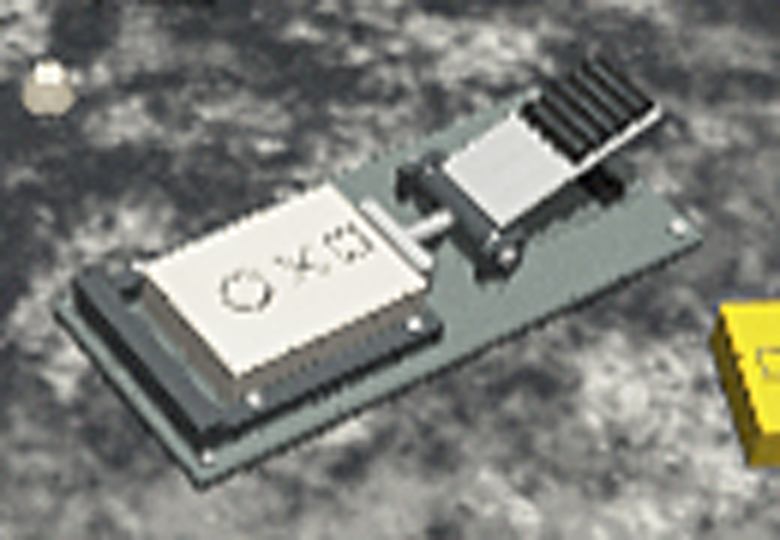

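View pics/sc_blk.png

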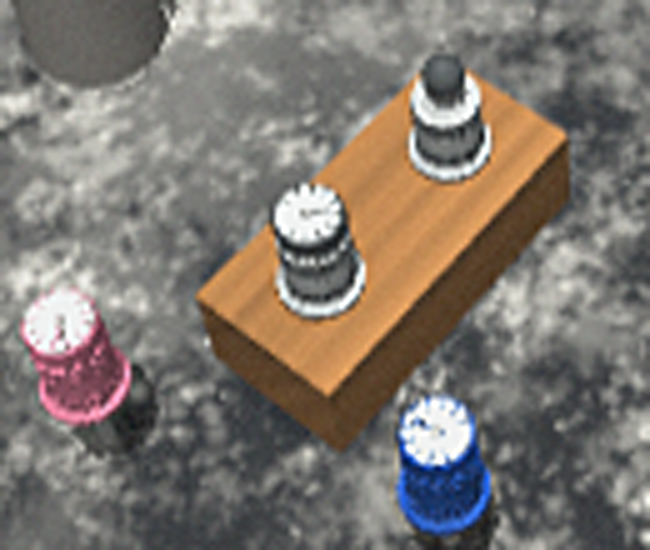

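View pics/sd.png

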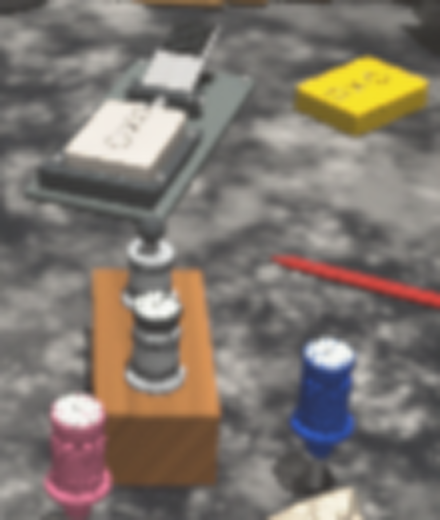

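The dial gauge (white dial face) is in the block's near hole, at (202,243) in the scene picture, and the ball scriber is at (229,218). The jig's fence end is at (285,190) and its pedal tread at (348,133). Next I cast rays for these points.

```bash
python3 - <<'E'
from h import *
C=cam("scene"); S=cam("side")
J=lambda x,y,z:onz(C,250+(x-2.5)/6,115+(y-2.5)/6,z).round(1)
B=lambda x,y,z:onz(C,140+(x-2)/5,200+(y-2)/5,z).round(1)
D=lambda x,y,z:onz(S,235+(x-1.5)/4,150+(y-1.5)/4,z).round(1)
print("bed near",J(200,482,10),"far",J(52,308,10),"right",J(705,236,10))
print("ring",J(247,291,38),"cross",J(297,265,38),"sq",J(348,241,38))
print("ring side",D(116,138,38),"sq side",D(143,113,38))
print("slab corners",[J(*p,38) for p in((142,265),(240,375),(428,290),(330,183))])
print("pad corners",[J(*p,z) for p,z in(((520,103),54),((576,163),54),((600,55),66),((660,102),66))])
print("pad mid",J(590,108,60))
print("hinge ends",J(408,180,34),J(497,265,34))
print("gauge top",B(309,215,115),"side",D(158,306,115), "flange",B(320,282,63),D(155,372,63))
print("ball",B(444,78,117),D(151,228,117))
print("block corners",[B(*p,58) for p in((198,297),(332,395),(569,138),(437,50))])
print("side blk",[D(*p,58) for p in((93,270),(207,270),(218,415),(88,415))])
E
```

```text
bed near [515.3  44.6  10. ] far [638.8  24.3  10. ] right [ 463.1 -249.4   10. ]
ring [567.8 -33.9  38. ] cross [564.2 -63.4  38. ] sq [559.4 -92.8  38. ]
ring side [573.9 -41.7  38. ] sq side [558.  -96.2  38. ]
slab corners [array([612.3,  -8.5,  38. ]), array([532.9,   4.8,  38. ]), array([512.7, -97.8,  38. ]), array([ 592.4, -114.6,   38. ])]
pad corners [array([ 559.6, -212.1,   54. ]), array([ 513.8, -200.2,   54. ]), array([ 549.3, -256.8,   66. ]), array([ 508. , -252.2,   66. ])]
pad mid [ 531.1 -229.3   60. ]
hinge ends [ 571.4 -148.    34. ] [ 504.4 -137.5   34. ]
gauge top [479.8 327.9 115. ] side [482.2 327.3 115. ] flange [477.8 330.1  63. ] [482.5 328.3  63. ]
ball [496.6 240.4 117. ] [501.1 235.5 117. ]
block corners [array([510.3, 374.5,  58. ]), array([432.3, 357.7,  58. ]), array([465. , 193.6,  58. ]), array([547. , 208.6,  58. ])]
side blk [array([547.5, 207.3,  58. ]), array([464.4, 190. ,  58. ]), array([437. , 358.4,  58. ]), array([518.5, 375.3,  58. ])]
```

Emit:
drive_tool:
  motion:
    - [1,1.5,0,0,0,1,1]
    - [2,3,0,0,0,2,1]
    - [2.5,4.5,0,0,0,3,1]
    - [3.5,5.5,0,0,0,4,1]
    - [3.9,6.5,0,0,0,5,1]
    - [3.9,7.2,0,0,0,5.6,1]
    - [3.9,7.2,0,0,0,5.6,1]
    - [3.9,7.2,0,0,0,5.6,1]
    - [3.9,7.2,0,0,0,5.6,1]
  grip_force: 40

```text
time_s: 1.48
tcp_pos: [534.4, -222.5, 193.2]
ee_rot: [2.579, 1.567, 0.848]
ft_force: [-1.1, -1.3, -0.4]
finger_gap: -0.1
```

```bash
python3 - <<'E'
from h import *
s=st();C=cam("wrist");cv2.imwrite("pics/w1.png",C[0][:,:,::-1])
for X in([531,-230,60],[539,-160,26],[567,-34,38]):print(proj(C,X))
E
```

```text
{'time_s': 1.475, 'tcp_pos': [534.399, -222.531, 193.184], 'ee_rot': [2.579, 1.567, 0.848], 'ft_force': [-1.052, -1.267, -0.351], 'finger_gap': -0.061}
x axis [ 0.002  0.003 -1.   ] y axis [ 0.987 -0.159  0.002]
[249.43444822 180.14697485]
[246.69408739 114.51391258]
[253.50267221 -17.3723791 ]
```

View pics/w1.png

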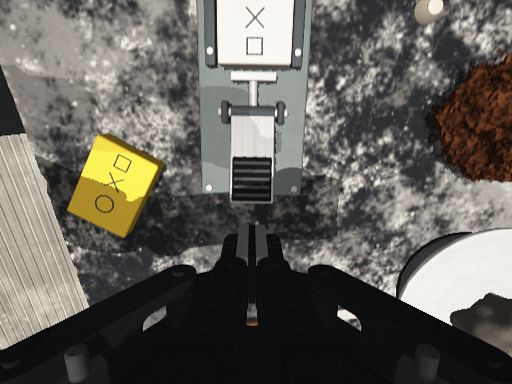

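The wrist picture shows the tread from (232,157) to (272,202), middle about (252,180). The hinge ears are at (226,111) and (281,111). The predicted pad point was (249,180), so this agrees.

```bash
python3 - <<'E'
from h import *
C=cam("wrist")
print("pad",onz(C,251.5,179,60),"tread corners",[onz(C,*p).round(1) for p in((232,157,53),(270,157,53),(232,202,67),(273,202,67))])
print("hinge",onz(C,226,111,30),onz(C,281,111,30)); print("sq",onz(C,254.5,46,38),"cross",onz(C,255,17,38))
print("bed corners",onz(C,202,194,10),onz(C,305,194,10))
E
```

```text
pad [ 531.60569305 -233.07481886   60.        ] tread corners [array([ 514. , -206.3,   53. ]), array([ 555.9, -213.2,   53. ]), array([ 506.1, -253.9,   67. ]), array([ 551.2, -261.4,   67. ])]
hinge [ 514.71174236 -156.34159943   30.        ] [ 576.95395429 -166.67779198   30.        ]
sq [557.60164037 -96.01172849  38.        ] cross [562.51517218 -69.11818012  38.        ]
bed corners [ 462.26748426 -254.42523497   10.        ] [ 595.54329347 -276.58041722   10.        ]
```

Emit:
drive_tool:
  motion:
    - [0,-0.06,-1,0,0,0,1]
    - [0,-0.06,-1.8,0,0,0,1]
    - [0,-0.06,-2,0,0,0,1]
    - [0,-0.06,-2,0,0,0,1]
    - [0,-0.06,-2,0,0,0,1]

```text
time_s: 2.2
tcp_pos: [533.0, -233.8, 74.4]
ee_rot: [1.336, 1.567, -0.406]
ft_force: [-0.3, 0.4, 0.9]
finger_gap: 0.4
```

```bash
python3 - <<'E'
from h import *
s=st();C=cam("side");crop(C,240,140,330,210,8,"s2.png");C=cam("wrist");cv2.imwrite("pics/w2.png",C[0][:,:,::-1])
E
```

```text
{'time_s': 2.2, 'tcp_pos': [533.0, -233.806, 74.436], 'ee_rot': [1.336, 1.567, -0.406], 'ft_force': [-0.253, 0.363, 0.891], 'finger_gap': 0.368}
x axis [ 0.003 -0.001 -1.   ] y axis [ 0.985 -0.171  0.004]
```

View pics/w2.png

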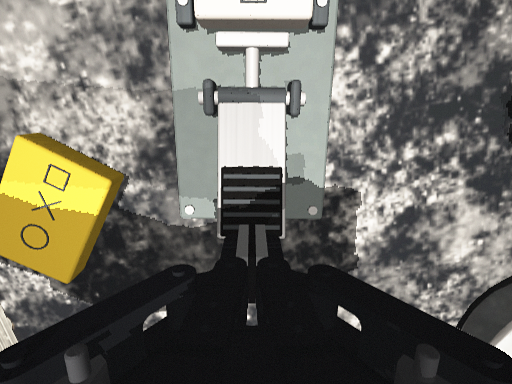

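The shut fingers are centred over the tread, tips at (252,228), so I press now.

Emit:
drive_tool:
  motion:
    - [0,0,-0.15,0,0,0,1]
    - [0,0,-0.25,0,0,0,1]
    - [0,0,-0.35,0,0,0,1]
    - [0,0,-0.45,0,0,0,1]
    - [0,0,-0.52,0,0,0,1]
    - [0,0,-0.58,0,0,0,1]
    - [0,0,-0.58,0,0,0,1]
    - [0,0,-0.58,0,0,0,1]

```text
time_s: 3.3
tcp_pos: [531.6, -232.8, 37.9]
ee_rot: [1.294, 1.571, -0.448]
ft_force: [-1.3, -0.4, -0.9]
finger_gap: 0.2
```

```bash
python3 - <<'E'
from h import *
s=st();C=cam("scene");crop(C,250,115,380,205,6,"s3.png");C=cam("wrist");cv2.imwrite("pics/w3.png",C[0][:,:,::-1])
E
```

```text
{'time_s': 3.3, 'tcp_pos': [531.621, -232.809, 37.9], 'ee_rot': [1.294, 1.571, -0.448], 'ft_force': [-1.278, -0.416, -0.911], 'finger_gap': 0.158}
x axis [ 0. -0. -1.] y axis [ 0.985 -0.17   0.   ]
```

View pics/w3.png

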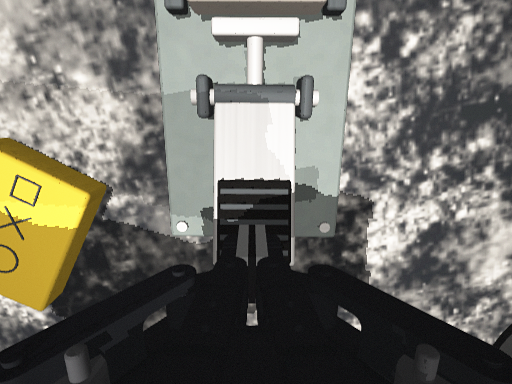

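View pics/s3.png

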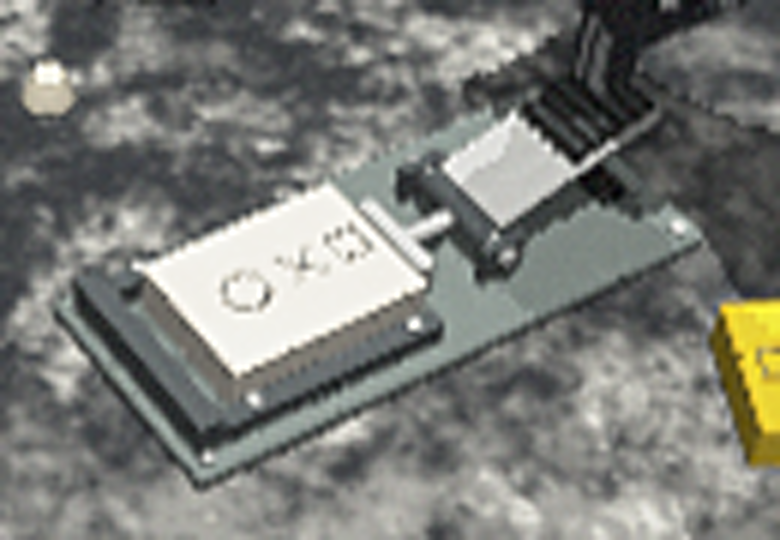

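```bash
python3 - <<'E'
from h import *
s=st();t=s["tcp_pos"]
for n in("wrist","scene","side"):
    C=cam(n);print(n,proj(C,t),proj(C,[531.5,-232,60]),proj(C,[t[0],t[1],60]))
    if n=="scene": print((proj(C,t)-[250,115])*6,(proj(C,[531.5,-232,60])-[250,115])*6)
    if n=="side": crop(C,255,140,325,200,10,"s4.png"); print((proj(C,t)-[255,140])*10,(proj(C,[531.5,-232,60])-[255,140])*10)
st()
E
```

```text
{'time_s': 3.4, 'tcp_pos': [531.678, -232.828, 38.025], 'ee_rot': [1.353, 1.57, -0.388], 'ft_force': [-0.035, 0.458, -0.374], 'finger_gap': 0.066}
x axis [ 0. -0. -1.] y axis [ 0.985 -0.17   0.   ]
wrist [251.62678755 216.16712178] [251.11739174 228.26575784] [251.64807231 229.48719105]
scene [347.18761501 137.45088148] [348.40548638 132.08982513] [348.54288686 131.93158735]
[583.12569005 134.70528885] [590.43291831 102.53895077]
side [282.17164103 163.56791687] [282.41002783 158.65550663] [282.39269343 158.57034249]
[271.71641029 235.67916867] [274.10027828 186.55506632]
{'time_s': 3.55, 'tcp_pos': [531.596, -232.777, 37.978], 'ee_rot': [1.298, 1.57, -0.443], 'ft_force': [0.308, -0.103, 0.43], 'finger_gap': -0.121}
x axis [ 0. -0. -1.] y axis [ 0.985 -0.17   0.   ]
```

View pics/s4.png

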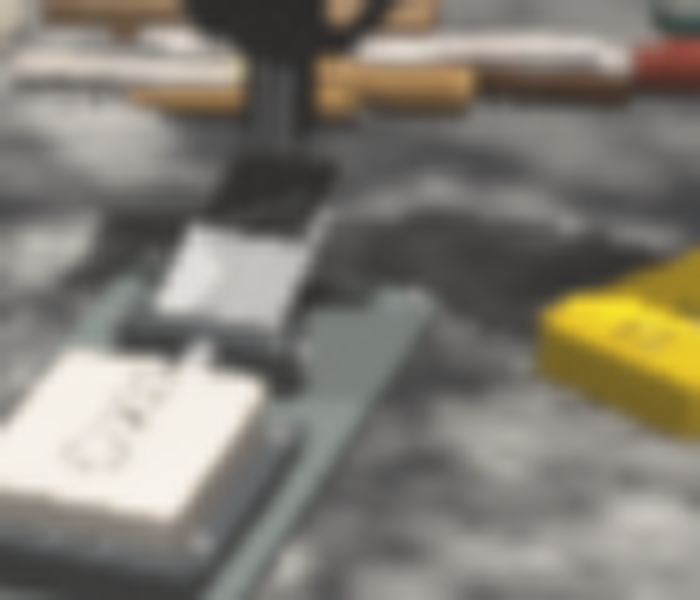

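The reported TCP height is 38 mm, but there is no force. In the pictures the finger ends are at tread height or just above, and the pedal hasn't moved. So the real finger ends sit higher than the reported TCP. I'll go down in small steps and watch the force.

Emit:
drive_tool:
  motion:
    - [0,0,-0.05,0,0,0,1]
    - [0,0,-0.1,0,0,0,1]
    - [0,0,-0.1,0,0,0,1]
    - [0,0,-0.1,0,0,0,1]

```text
time_s: 4.05
tcp_pos: [531.5, -232.7, 31.7]
ee_rot: [-1.67, 1.571, 2.872]
ft_force: [-0.3, -0.4, -0.0]
finger_gap: -0.3
```

```bash
python3 - <<'E'
from h import *
s=st();C=cam("scene");crop(C,310,75,390,165,6,"s5.png");t=s["tcp_pos"];print((proj(C,t)-[310,75])*6)
C=cam("wrist");crop(C,150,100,350,300,3,"w5.png");print((proj(C,t)-[150,100])*3)
E
```

```text
{'time_s': 4.05, 'tcp_pos': [531.456, -232.739, 31.709], 'ee_rot': [-1.67, 1.571, 2.872], 'ft_force': [-0.279, -0.431, -0.035], 'finger_gap': -0.291}
x axis [-0.  0. -1.] y axis [ 0.985 -0.17  -0.   ]
[221.06051235 384.35923061]
[304.55842826 348.49477326]
```

View pics/s5.png

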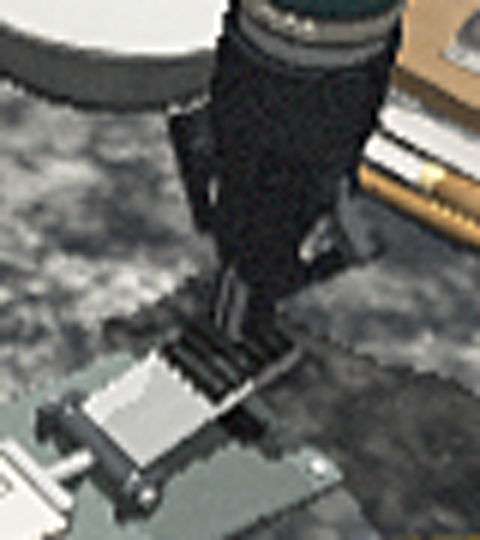

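View pics/w5.png

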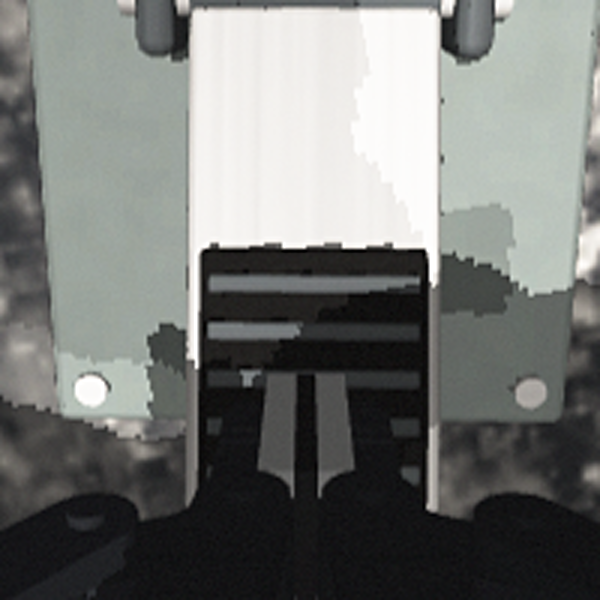

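Emit:
drive_tool:
  motion:
    - [0,0,-0.05,0,0,0,1]
    - [0,0,-0.1,0,0,0,1]
    - [0,0,-0.1,0,0,0,1]

```text
time_s: 4.53
tcp_pos: [531.2, -232.6, 25.4]
ee_rot: [-1.718, 1.57, 2.824]
ft_force: [-0.1, -0.1, -0.4]
finger_gap: 0.1
```

```bash
python3 - <<'E'
from h import *
s=st();C=cam("side");crop(C,255,130,325,190,10,"s6.png");t=s["tcp_pos"];print((proj(C,t)-[255,130])*10)
C=cam("wrist");crop(C,150,100,350,300,3,"w6.png");print((proj(C,t)-[150,100])*3,[((proj(C,p)-[150,100])*3).round() for p in([514,-206.3,53],[556,-213,53])])
E
```

```text
{'time_s': 4.525, 'tcp_pos': [531.17, -232.643, 25.435], 'ee_rot': [-1.718, 1.57, 2.824], 'ft_force': [-0.095, -0.115, -0.361], 'finger_gap': 0.121}
x axis [-0.001  0.    -1.   ] y axis [ 0.985 -0.17  -0.001]
[271.649716   364.29159517]
[304.16260857 348.14990196] [array([189., 285.]), array([418., 283.])]
```

View pics/w6.png

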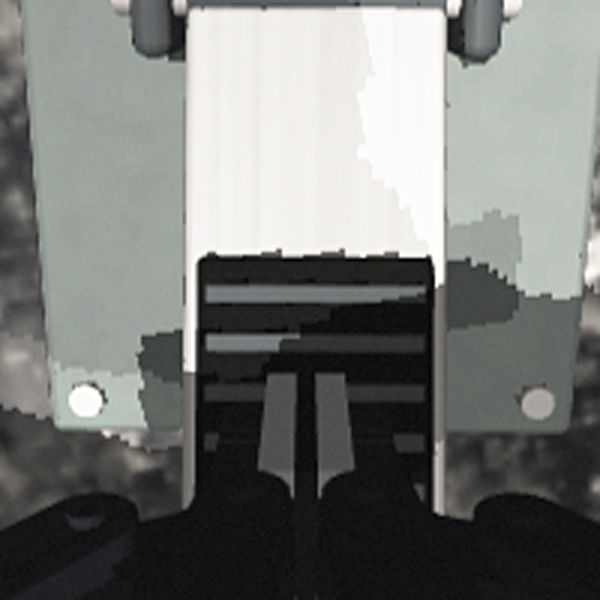

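View pics/s6.png

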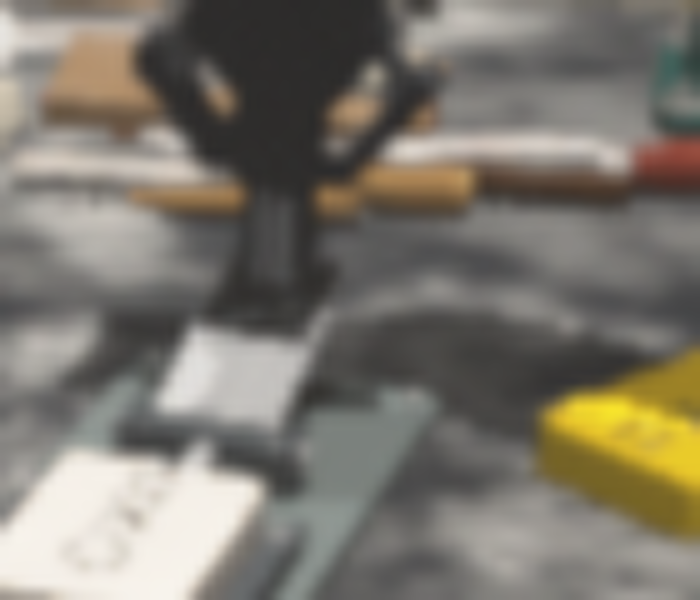

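```bash
python3 - <<'E'
from h import *
C=cam("wrist"); s=st()
a=(150+86/3,100+402/3); b=(150+538/3,100+402/3)
for off in(0,10,20,30,40):
    C2=(C[0],C[1],C[2],C[3]+[0,0,off]); A,B=onz(C2,*a,11),onz(C2,*b,11); 
    P=onz(C2,150+200/3,100+258/3,53),onz(C2,150+432/3,100+258/3,53)
    print(off,A.round(1),B.round(1),np.linalg.norm(A-B).round(1),P[0].round(1),np.linalg.norm(P[0]-P[1]).round(1))
# first picture
T=np.eye(4)
w=np.array([[0.002,0.987],[0.003,-.159],[-1,.002]])
M=np.c_[w,np.cross(w[:,0],w[:,1])]; Tc=np.array(r.camera("wrist")["T_tool_cam"])
p=np.array([534.4,-222.53,193.18])
C1=(None,C[1],M@Tc[:3,:3],p+M@Tc[:3,3])
A,B=onz(C1,209,188,11),onz(C1,294,188,11);print(A,B,np.linalg.norm(A-B))
print("q",s["q"],"eff",s["effort"])
E
```

```text
{'time_s': 4.675, 'tcp_pos': [531.475, -232.745, 25.762], 'ee_rot': [-1.606, 1.571, 2.936], 'ft_force': [0.022, 0.012, -0.454], 'finger_gap': 0.287}
x axis [-0.  0. -1.] y axis [ 0.985 -0.17  -0.   ]
0 [ 475.2 -243.    11. ] [ 584.4 -261.8   11. ] 110.8 [ 517.2 -201.6   53. ] 42.6
10 [ 471.7 -247.    11. ] [ 586.5 -266.8   11. ] 116.5 [ 515.5 -204.1   53. ] 45.4
20 [ 468.3 -251.1   11. ] [ 588.6 -271.7   11. ] 122.1 [ 513.8 -206.5   53. ] 48.2
30 [ 464.8 -255.1   11. ] [ 590.7 -276.7   11. ] 127.7 [ 512.2 -209.    53. ] 50.9
40 [ 461.4 -259.2   11. ] [ 592.8 -281.7   11. ] 133.4 [ 510.5 -211.4   53. ] 53.7
[ 475.13866668 -243.7764021    11.        ] [ 584.29485516 -261.37734404   11.        ] 110.5661188645047
q [ 0.46722433  0.65339386 -0.18527633  2.03777889  0.24918522  0.47137814
 -0.07404734] eff [-3.80955142e-03 -4.88081002e+01 -1.50000170e+00 -1.07693723e+01
  4.98424677e-03  3.87805776e-03 -3.81392965e-05]
```

The fingers look the same in the wrist view when clear in free air (tips at row ~225, TCP predicted at row ~216). So nothing is being penetrated. The real finger ends are short of the reported TCP, and contact should be close. I'll work out the offset.

```bash
python3 - <<'E'
from h import *
c=r.camera("wrist");K=c["K"];T=np.linalg.inv(c["T_tool_cam"])
for z in(-11,0,11):
  for x in(0,-10,-20,-30,-40):
    q=K@(T@[x,0,z,1])[:3]; print(z,x,(q[:2]/q[2]).round(1))
S=cam("scene");t=r.read_state()["tcp_pos"]
for n in("scene","side"):
  C=cam(n); print(n,[proj(C,t+[0,0,k]).round(1).tolist() for k in(0,20,30,40)])
E
```

```text
-11 0 [251.6 200.5]
-11 -10 [251.6 205.4]
-11 -20 [251.6 210.9]
-11 -30 [251.6 217.1]
-11 -40 [251.6 224. ]
0 0 [251.6 216.2]
0 -10 [251.6 221.8]
0 -20 [251.6 228.2]
0 -30 [251.6 235.2]
0 -40 [251.6 243.1]
11 0 [251.6 231.4]
11 -10 [251.6 237.7]
11 -20 [251.6 244.8]
11 -30 [251.6 252.7]
11 -40 [251.6 261.5]
scene [[346.5, 140.5], [347.7, 135.5], [348.3, 133.0], [348.9, 130.5]]
side [[282.1, 166.3], [282.3, 161.8], [282.4, 159.5], [282.5, 157.2]]
```

Emit:
drive_tool:
  motion:
    - [0,0,-0.05,0,0,0,1]
    - [0,0,-0.1,0,0,0,1]
    - [0,0,-0.1,0,0,0,1]

```text
time_s: 5.3
tcp_pos: [531.8, -233.5, 19.9]
ee_rot: [0.765, 1.57, -0.977]
ft_force: [-0.8, -1.0, 4.2]
finger_gap: -0.2
```

Contact: 4.2 N at reported z 20. The real finger ends are therefore about 39 mm short of the reported TCP. I carry on down to the stop, which should be about 23 mm further.

Emit:
drive_tool:
  motion:
    - [0,0,-0.08,0,0,0,1]
    - [0,0,-0.16,0,0,0,1]
    - [0,0,-0.24,0,0,0,1]
    - [0,0,-0.3,0,0,0,1]
    - [0,0,-0.3,0,0,0,1]
    - [0,0,-0.3,0,0,0,1]

```text
time_s: 6.05
tcp_pos: [531.7, -235.4, 2.2]
ee_rot: [0.452, 1.568, -1.291]
ft_force: [-0.6, -5.0, 5.8]
finger_gap: 0.0
```

```bash
python3 - <<'E'
from h import *
s=st();C=cam("scene");crop(C,250,115,380,205,6,"s7.png")
E
```

```text
{'time_s': 6.05, 'tcp_pos': [531.71, -235.359, 2.226], 'ee_rot': [0.452, 1.568, -1.291], 'ft_force': [-0.634, -5.002, 5.83], 'finger_gap': 0.003}
x axis [ 0.001 -0.003 -1.   ] y axis [ 0.985 -0.171  0.001]
```

View pics/s7.png

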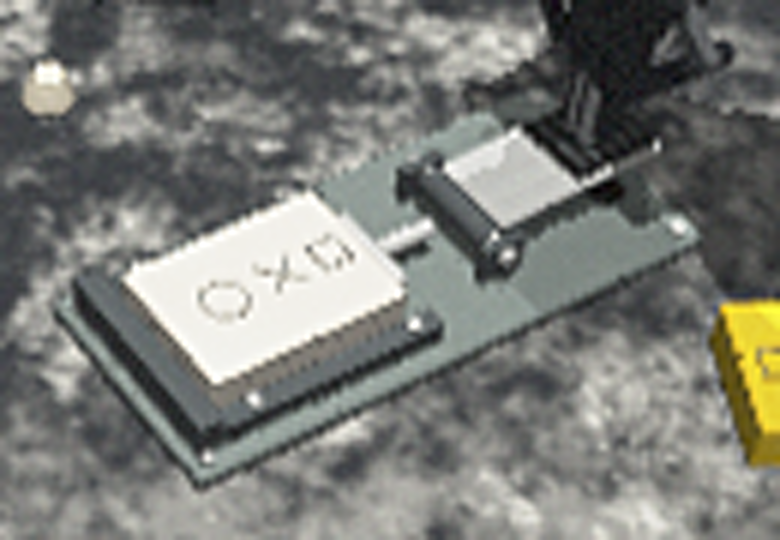

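The slab has moved towards the fence, and the pedal is nearly flat. A little further to the stop.

Emit:
drive_tool:
  motion:
    - [0,0,-0.06,0,0,0,1]
    - [0,0,-0.12,0,0,0,1]
    - [0,0,-0.18,0,0,0,1]
    - [0,0,-0.18,0,0,0,1]

```text
time_s: 6.6
tcp_pos: [531.8, -236.3, -2.8]
ee_rot: [0.266, 1.565, -1.477]
ft_force: [-9.6, -2.7, 51.3]
finger_gap: 0.2
```

```bash
python3 - <<'E'
from h import *
s=st();C=cam("scene");crop(C,250,115,380,205,6,"s8.png")
E
```

```text
{'time_s': 6.6, 'tcp_pos': [531.779, -236.263, -2.833], 'ee_rot': [0.266, 1.565, -1.477], 'ft_force': [-9.607, -2.687, 51.285], 'finger_gap': 0.217}
x axis [ 0.001 -0.006 -1.   ] y axis [ 0.985 -0.172  0.002]
```

View pics/s8.png

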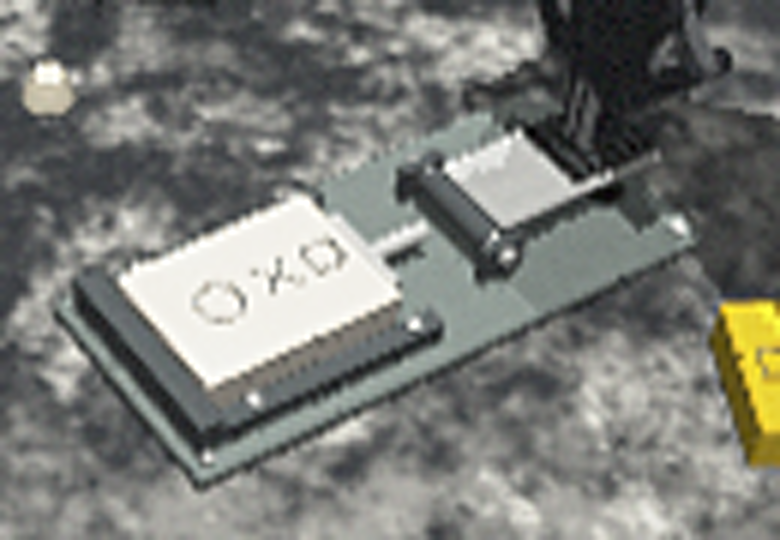

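The force rose to 51 N at the stop and the slab is against the fence. I release and go up.

Emit:
drive_tool:
  motion:
    - [0,0,0.2,0,0,0,1]
    - [0,0,0.4,0,0,0,1]
    - [0,0,0.7,0,0,0,1]
    - [0,0,1.2,0,0,0,1]
    - [0,0.5,2.2,0,0,0,1]
    - [0.2,1.5,3.2,0,0,0,1]
    - [0.4,2.2,3.5,0,0,0,0]
    - [0.4,2.2,3.5,0,0,0,-1]
    - [0.4,2.2,3.5,0,0,0,-1]
    - [0.4,2.2,3.5,0,0,0,-1]
    - [0.4,2.2,3.5,0,0,0,-1]

```text
time_s: 8.02
tcp_pos: [554.2, -102.6, 199.7]
ee_rot: [-1.285, 1.568, -3.029]
ft_force: [0.1, -0.8, -1.1]
finger_gap: 85.1
```

```bash
python3 - <<'E'
from h import *
s=st();C=cam("wrist");cv2.imwrite("pics/w9.png",C[0][:,:,::-1])
print(proj(C,[571,-14,38]),proj(C,s["tcp_pos"]));np.savez("c9.npz",R=C[2],p=C[3])
C=cam("scene");crop(C,250,115,380,205,6,"s9.png")
E
```

```text
{'time_s': 8.025, 'tcp_pos': [554.167, -102.627, 199.677], 'ee_rot': [-1.285, 1.568, -3.029], 'ft_force': [0.13, -0.812, -1.101], 'finger_gap': 85.142}
x axis [-0.003 -0.    -1.   ] y axis [ 0.985 -0.173 -0.003]
[253.20017438  88.48046407] [251.63508229 216.16561938]
```

View pics/w9.png

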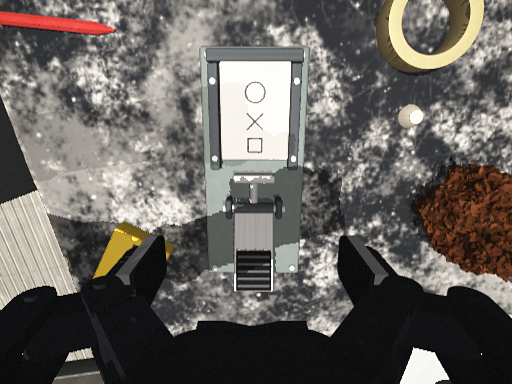

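View pics/s9.png

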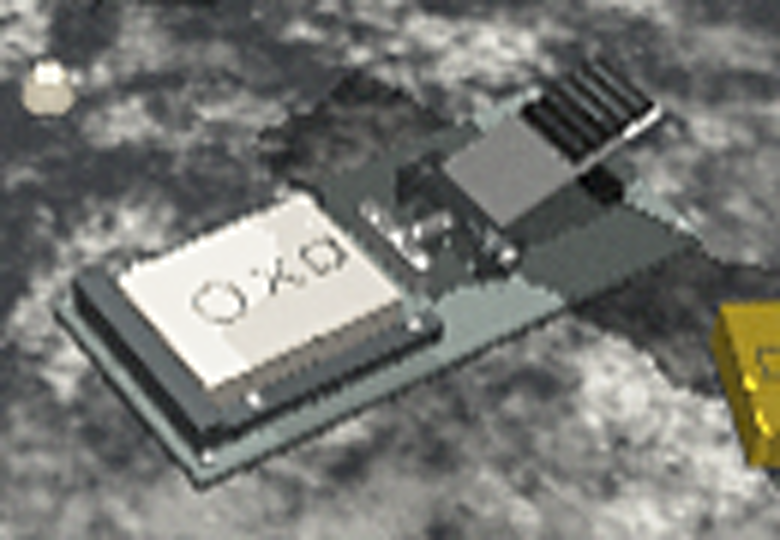

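The pedal is back up, the slab touches the fence, and the ring is at about (255,92) in the wrist view. I measure the ring and re-check the gauge position from two views.

```bash
python3 - <<'E'
from h import *
C=cam("wrist");cv2
g=cv2.cvtColor(C[0],cv2.COLOR_RGB2GRAY)
x0,y0,x1,y1=238,76,272,110
m=(g[y0:y1,x0:x1]<150).astype(np.uint8); n,l,stt,ce=cv2.connectedComponentsWithStats(m,connectivity=8)
for i in range(1,n):
    if stt[i,4]>8:
        ys,xs=np.where(l==i); e=cv2.minEnclosingCircle(np.c_[xs,ys].astype(np.float32)); u,v=e[0][0]+x0,e[0][1]+y0; print(stt[i],(u,v),e[1],onz(C,u,v,38))
print("sq",onz(C,255,145,38),"x",onz(C,254.8,121.5,38))
S=cam("scene"); print("scene ring",onz(S,250+(219-2.5)/6,115+(301-2.5)/6,38),"sq",onz(S,250+(324-2.5)/6,115+(255-2.5)/6,38))
print("bluetop",onz(S,140+435/5,200+430/5,107),"pink",onz(S,140+62/5,200+322/5,107))
E
```

```text
[ 6  8  6 16 21] (247.5, 91.5) 7.648629188537598 [564.80019668 -15.3911852   38.        ]
[21 15  6 12 15] (261.5, 96.5) 6.041623115539551 [579.43915828 -23.38009512  38.        ]
sq [563.0221761  -75.92127663  38.        ] x [567.346357   -49.21903242  38.        ]
scene ring [571.82109257 -19.718394    38.        ] sq [560.42276137 -77.61569223  38.        ]
bluetop [369.06778627 346.59916911 107.        ] pink [508.84617698 433.31596024 107.        ]
```

Emit:
drive_tool:
  motion:
    - [-0.2,1,0,0,0,0.5,-1]
    - [-0.4,2,0,0,0,1,-1]
    - [-0.6,3,0,0,0,1.5,-1]
    - [-0.8,4,0,0,0,2,-1]
    - [-0.9,5,0,0,0,2.2,-1]
    - [-1.1,6,0,0,0,2.2,-1]
    - [-1.24,7,0,0,0,2.2,-1]
    - [-1.24,7.15,0,0,0,2.2,-1]
    - [-1.24,7.15,0,0,0,2.2,-1]
    - [-1.24,7.15,0,0,0,2.2,-1]
    - [-1.24,7.15,0,0,0,2.2,-1]

```text
time_s: 9.6
tcp_pos: [481.8, 325.9, 200.8]
ee_rot: [-0.231, 1.569, -1.592]
ft_force: [-0.5, -0.2, -0.3]
finger_gap: 85.0
```

```bash
python3 - <<'E'
from h import *
s=st();C=cam("wrist");cv2.imwrite("pics/w10.png",C[0][:,:,::-1])
print(proj(C,[481,328,115]),proj(C,[481,328,63]))
E
```

```text
{'time_s': 9.6, 'tcp_pos': [481.817, 325.931, 200.833], 'ee_rot': [-0.231, 1.569, -1.592], 'ft_force': [-0.495, -0.222, -0.282], 'finger_gap': 85.0}
x axis [-0.    -0.001 -1.   ] y axis [ 0.978  0.209 -0.   ]
[250.73861672 181.2484905 ] [250.87332902 169.83925784]
```

View pics/w10.png

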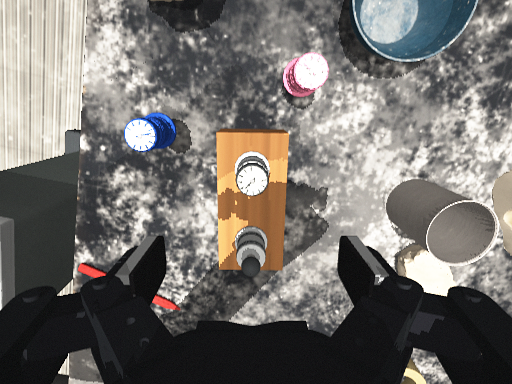

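The dial face is at (252,180) in the wrist view, against a prediction of (251,181). The block's long axis runs straight up the picture, so the jaw direction is across it as wanted. I refine with a mask.

```bash
python3 - <<'E'
from h import *
s=st();C=cam("wrist");g=C[0].min(axis=2)
x0,y0,x1,y1=230,155,275,202
m=(g[y0:y1,x0:x1]>170).astype(np.uint8);n,l,stt,ce=cv2.connectedComponentsWithStats(m)
for i in range(1,n):
    if stt[i,4]>30:
        ys,xs=np.where(l==i);(c,rad)=cv2.minEnclosingCircle(np.c_[xs,ys].astype(np.float32));print(stt[i],c[0]+x0,c[1]+y0,rad)
print("dial",onz(C,252.3,180.5,115)); 
S=cam("scene");crop(C,200,110,310,300,4,"w11.png")
E
```

```text
{'time_s': 9.65, 'tcp_pos': [481.765, 326.275, 200.921], 'ee_rot': [-0.144, 1.57, -1.504], 'ft_force': [0.625, -0.341, -0.279], 'finger_gap': 85.755}
x axis [ 0.    -0.001 -1.   ] y axis [ 0.978  0.209 -0.   ]
[  5   0  35  21 162] 251.56034469604492 169.13146591186523 17.56952476501465
[  7  11  30  30 662] 251.80263137817383 180.7763156890869 14.979368209838867
dial [482.25898077 329.3768981  115.        ]
```

View pics/w11.png

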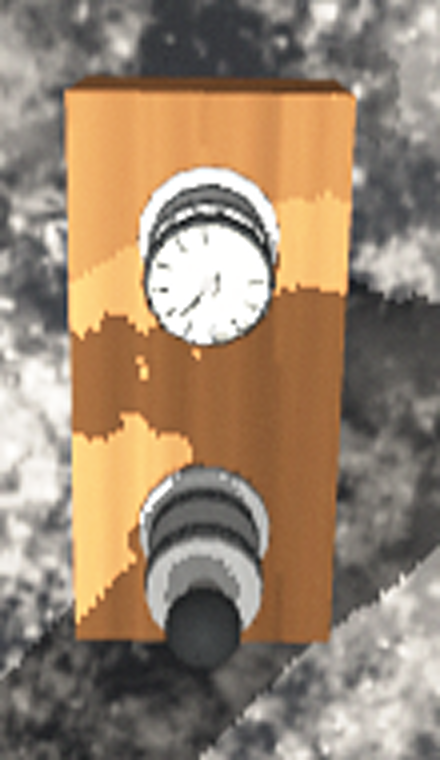

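Emit:
drive_tool:
  motion:
    - [0.01,0.02,-0.8,0,0,0,-1]
    - [0.01,0.02,-1.6,0,0,0,-1]
    - [0.01,0.02,-2.2,0,0,0,-1]
    - [0.01,0.02,-2.2,0,0,0,-1]
    - [0.01,0.02,-2.2,0,0,0,-1]

```text
time_s: 10.38
tcp_pos: [482.6, 330.1, 70.2]
ee_rot: [2.08, 1.569, 0.723]
ft_force: [0.5, 0.0, 0.9]
finger_gap: 85.3
```

```bash
python3 - <<'E'
from h import *
s=st();C=cam("wrist");cv2.imwrite("pics/w12.png",C[0][:,:,::-1])
print(proj(C,[482,328.8,115]))
C=cam("side");crop(C,225,150,325,270,6,"s12.png")
C=cam("scene");crop(C,150,160,280,290,5,"sc12.png")
st()
E
```

```text
{'time_s': 10.375, 'tcp_pos': [482.553, 330.148, 70.21], 'ee_rot': [2.08, 1.569, 0.723], 'ft_force': [0.521, 0.022, 0.863], 'finger_gap': 85.278}
x axis [ 0.002  0.001 -1.   ] y axis [0.977 0.212 0.002]
[249.30109051 249.16560768]
{'time_s': 10.525, 'tcp_pos': [482.897, 330.415, 70.872], 'ee_rot': [2.003, 1.567, 0.645], 'ft_force': [0.009, -0.023, 0.29], 'finger_gap': 85.721}
x axis [ 0.003  0.002 -1.   ] y axis [0.977 0.212 0.003]
```

View pics/w12.png

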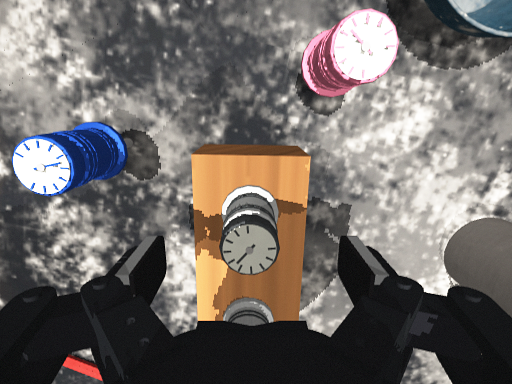

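View pics/s12.png

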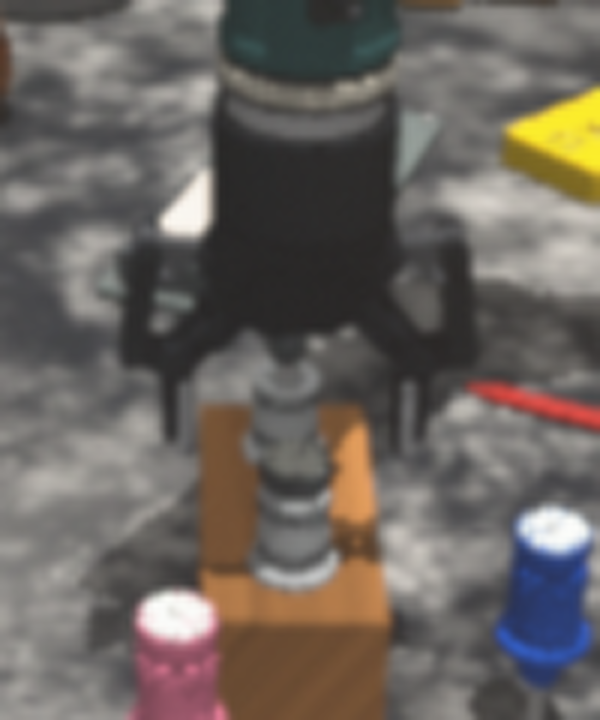

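View pics/sc12.png

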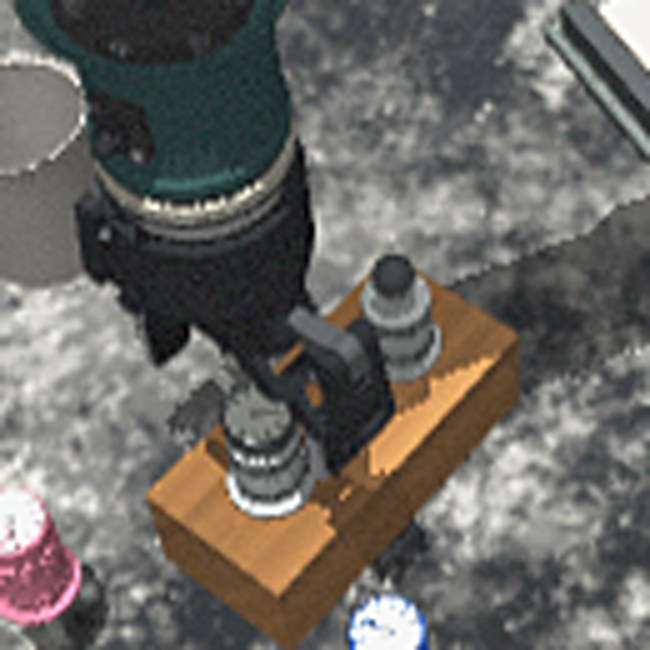

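The open fingers straddle the gauge: the dial is at (250,248) in the wrist view and lies centrally between the tips. I go down and grip.

Emit:
drive_tool:
  motion:
    - [0,-0.01,-0.4,0,0,0,-1]
    - [0,-0.01,-0.7,0,0,0,-1]
    - [0,-0.01,-0.7,0,0,0,-1]
    - [0,-0.01,-0.7,0,0,0,0.2]
    - [0,-0.01,-0.7,0,0,0,0.6]
    - [0,-0.01,-0.7,0,0,0,1]
    - [0,-0.01,-0.7,0,0,0,1]
    - [0,-0.01,-0.7,0,0,0,1]
    - [0,-0.01,-0.7,0,0,0,1]
  grip_force: 60

```text
time_s: 11.65
tcp_pos: [482.1, 329.1, 27.7]
ee_rot: [1.794, 1.57, 0.436]
ft_force: [-0.6, -0.6, 5.3]
finger_gap: 30.5
```

```bash
python3 - <<'E'
from h import *
s=st();C=cam("wrist");cv2.imwrite("pics/w13.png",C[0][:,:,::-1])
C=cam("side");crop(C,225,150,325,270,6,"s13.png")
C=cam("scene");crop(C,150,160,280,290,5,"sc13.png")
E
```

```text
{'time_s': 11.65, 'tcp_pos': [482.068, 329.148, 27.732], 'ee_rot': [1.794, 1.57, 0.436], 'ft_force': [-0.611, -0.581, 5.289], 'finger_gap': 30.496}
x axis [ 0.001  0.    -1.   ] y axis [0.977 0.212 0.001]
```

View pics/s13.png

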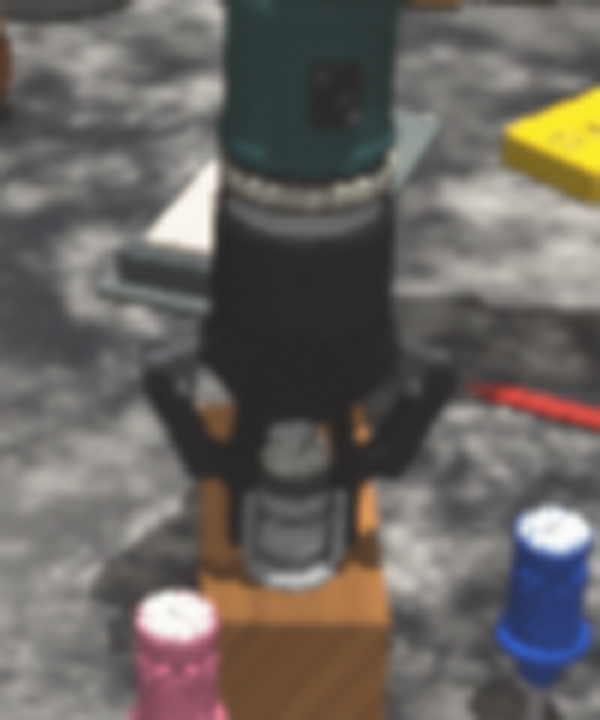

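View pics/w13.png

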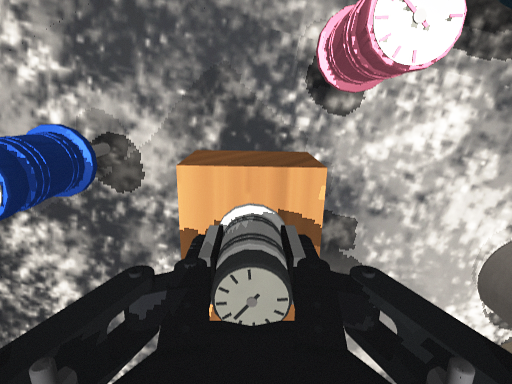

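View pics/sc13.png

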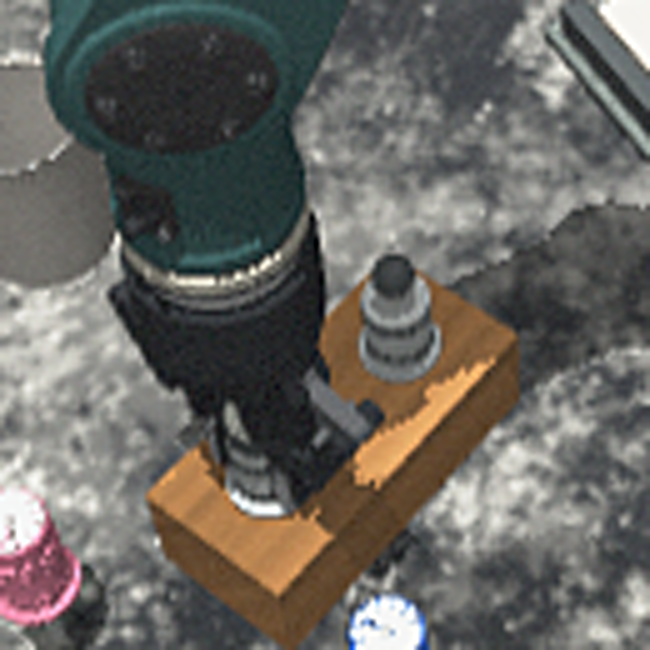

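The fingers hold the grip part, with a gap of 30.5 mm and the tips just above the flange. I lift straight up.

Emit:
drive_tool:
  motion:
    - [0,0,0.2,0,0,0,1]
    - [0,0,0.5,0,0,0,1]
    - [0,0,0.9,0,0,0,1]
    - [0,0,1.4,0,0,0,1]
    - [0,0,2,0,0,0,1]
    - [0,0,2.6,0,0,0,1]
    - [0,0,2.8,0,0,0,1]
    - [0,0,2.8,0,0,0,1]

```text
time_s: 12.8
tcp_pos: [481.9, 328.8, 195.7]
ee_rot: [1.809, 1.569, 0.451]
ft_force: [0.1, -0.6, -2.1]
finger_gap: 30.2
```

```bash
python3 - <<'E'
from h import *
s=st();t=s["tcp_pos"];C=cam("wrist");cv2.imwrite("pics/w14.png",C[0][:,:,::-1]);print(proj(C,t+[0,0,87]))
C=cam("side");crop(C,225,90,325,240,4,"s14.png")
C=cam("scene");crop(C,130,110,280,290,4,"sc14.png");print((proj(C,t-[0,0,19.7])-[130,110])*4)
E
```

```text
{'time_s': 12.8, 'tcp_pos': [481.855, 328.829, 195.678], 'ee_rot': [1.809, 1.569, 0.451], 'ft_force': [0.082, -0.603, -2.115], 'finger_gap': 30.176}
x axis [ 0.001  0.001 -1.   ] y axis [0.977 0.212 0.001]
[250.75646077 298.5887024 ]
[268.80946321 465.2908317 ]
```

View pics/w14.png

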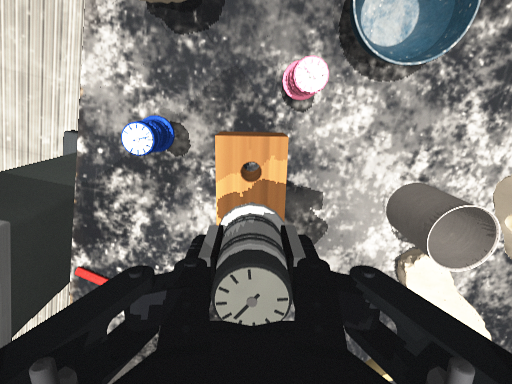

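View pics/sc14.png

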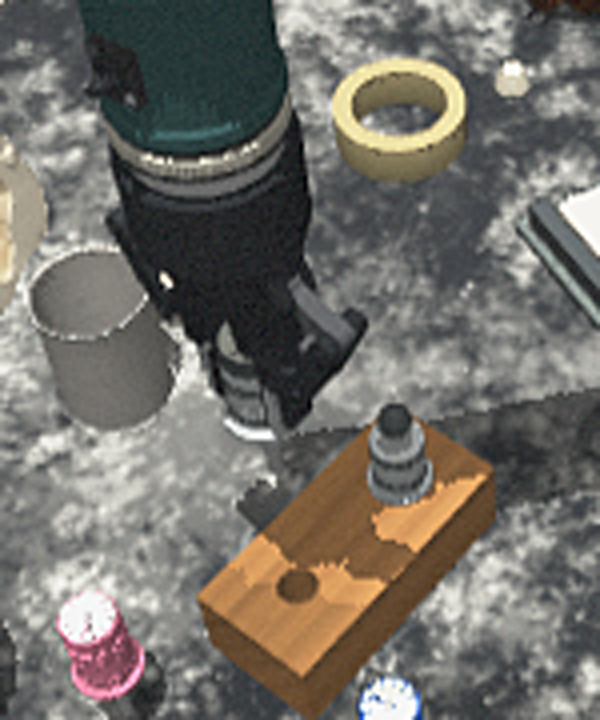

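View pics/s14.png

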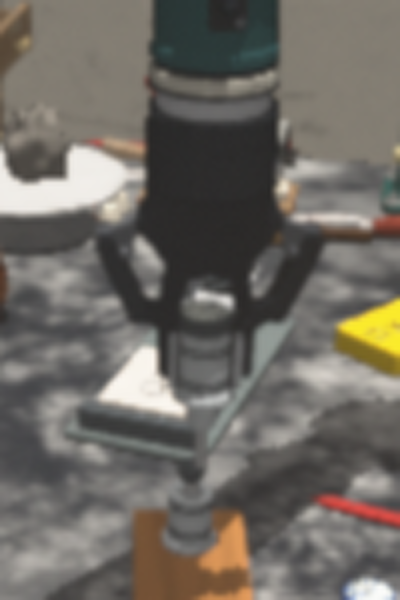

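The gauge is out: weight −2 N, upright, dial at (252,297) where predicted, and the scriber still in its hole. I move over the ring at height.

Emit:
drive_tool:
  motion:
    - [0.2,-0.7,0,0,0,0,1]
    - [0.5,-1.5,0,0,0,0,1]
    - [0.8,-2.4,0,0,0,0,1]
    - [1.1,-3.3,0,0,0,0,1]
    - [1.3,-4.2,0,0,0,0,1]
    - [1.4,-5,0,0,0,0,1]
    - [1.49,-5.5,0,0,0,0,1]
    - [1.49,-5.79,0,0,0,0,1]
    - [1.49,-5.79,0,0,0,0,1]
    - [1.49,-5.79,0,0,0,0,1]
    - [1.49,-5.79,0,0,0,0,1]

```text
time_s: 14.32
tcp_pos: [571.0, -16.4, 195.1]
ee_rot: [2.824, 1.57, 1.469]
ft_force: [1.1, -0.4, -1.3]
finger_gap: 30.2
```

```bash
python3 - <<'E'
from h import *
s=st();C=cam("wrist");cv2.imwrite("pics/w15.png",C[0][:,:,::-1]);print(proj(C,[571.5,-18.5,38]))
crop(C,200,120,310,220,6,"w15c.png")
E
```

```text
{'time_s': 14.325, 'tcp_pos': [570.957, -16.368, 195.082], 'ee_rot': [2.824, 1.57, 1.469], 'ft_force': [1.096, -0.432, -1.262], 'finger_gap': 30.163}
x axis [ 0.     0.001 -1.   ] y axis [0.977 0.215 0.   ]
[251.19814529 170.3621856 ]
```

View pics/w15.png

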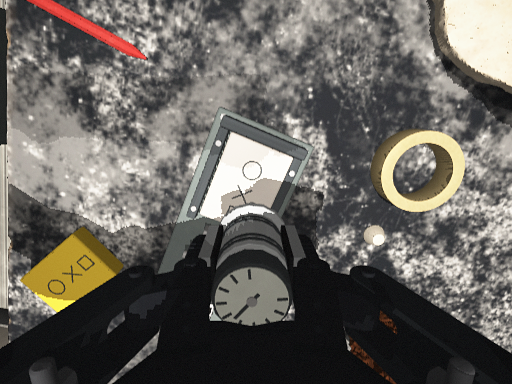

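View pics/w15c.png

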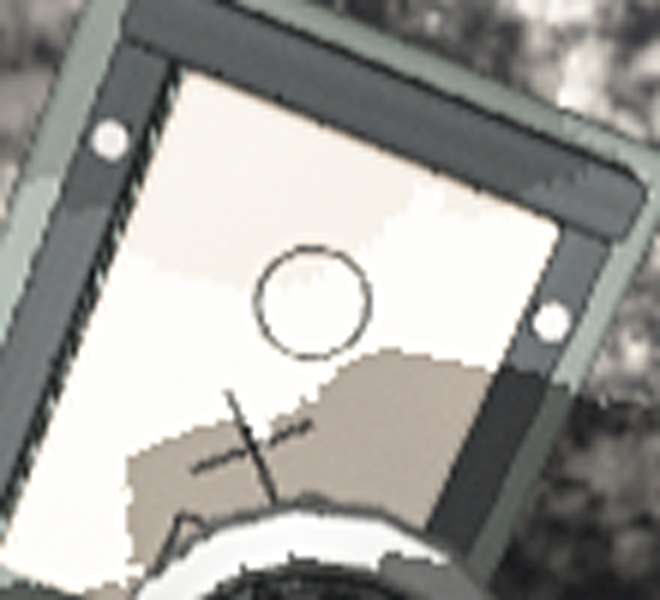

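```bash
python3 - <<'E'
from h import *
s=st();C=cam("wrist");print("ring",onz(C,251.75,169.9,38));t=s["tcp_pos"]
im=cv2.cvtColor(C[0],cv2.COLOR_RGB2GRAY)
print("dial",onz(C,252.3,297,t[2]-19.7+107)-t, onz(C,252.3,297,115)); crop(C,190,190,320,340,4,"w16.png")
E
```

```text
{'time_s': 14.375, 'tcp_pos': [571.033, -16.718, 195.121], 'ee_rot': [2.618, 1.57, 1.264], 'ft_force': [0.592, -0.58, -1.436], 'finger_gap': 30.521}
x axis [ 0.     0.001 -1.   ] y axis [0.977 0.215 0.   ]
ring [572.1151027  -18.20731872  38.        ]
dial [ 0.46947396  1.02062755 87.3       ] [ 598.28733808 -134.76860623  115.        ]
```

Emit:
drive_tool:
  motion:
    - [0,0,-0.8,0,0,0,1]
    - [0,0,-1.5,0,0,0,1]
    - [0,0,-1.9,0,0,0,1]
    - [0,0,-2,0,0,0,1]
    - [0,0,-2,0,0,0,1]
    - [0,0,-2,0,0,0,1]

```text
time_s: 15.18
tcp_pos: [572.3, -18.3, 76.3]
ee_rot: [1.388, 1.568, 0.031]
ft_force: [0.9, -0.3, -1.3]
finger_gap: 30.5
```

```bash
python3 - <<'E'
from h import *
s=st();t=s["tcp_pos"];C=cam("wrist");cv2.imwrite("pics/w17.png",C[0][:,:,::-1])
tip=t-[0,0,19.7]
print("w",proj(C,tip),proj(C,[572,-18,38]))
C=cam("scene");crop(C,250,115,350,215,6,"sc17.png");print(((proj(C,tip)-[250,115])*6),((proj(C,[572,-18,38])-[250,115])*6))
C=cam("side");crop(C,230,130,310,210,7,"s17.png");print(((proj(C,tip)-[230,130])*7),((proj(C,[572,-18,38])-[230,130])*7))
E
```

```text
{'time_s': 15.175, 'tcp_pos': [572.297, -18.3, 76.28], 'ee_rot': [1.388, 1.568, 0.031], 'ft_force': [0.858, -0.302, -1.274], 'finger_gap': 30.458}
x axis [ 0.003  0.    -1.   ] y axis [0.977 0.212 0.003]
w [250.89376948 206.38148235] [250.59742123 198.27051943]
[215.97720895 271.81538427] [213.56656162 300.07990559]
[230.94643992 367.67985003] [230.85791316 400.52694002]
```

View pics/w17.png

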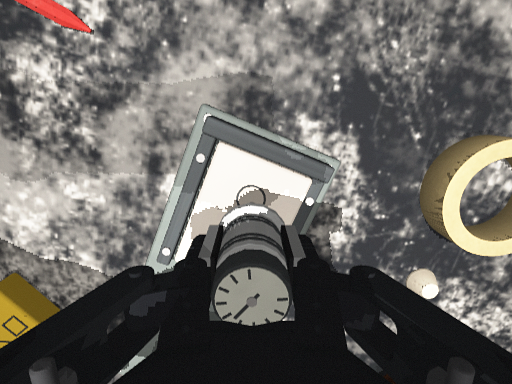

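View pics/sc17.png

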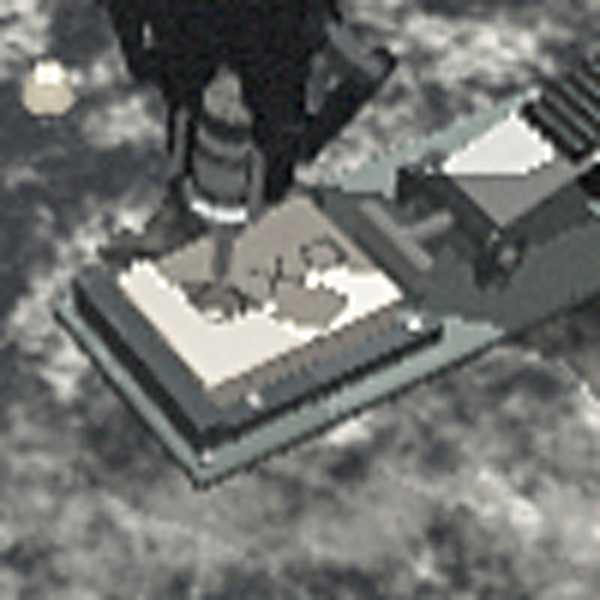

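View pics/s17.png

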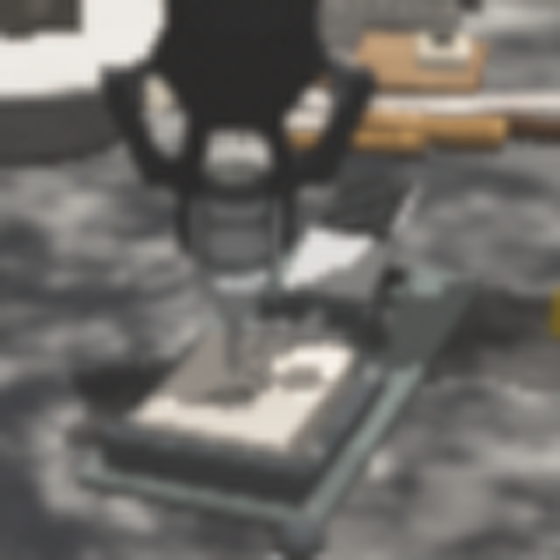

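The tip hangs over the ring in all views: scene tip (222,275), which lands at about (220,303) against the ring centre at (219,301). I go down to first contact and watch the force.

Emit:
drive_tool:
  motion:
    - [-0.01,-0.01,-0.1,0,0,0,1]
    - [-0.01,-0.01,-0.2,0,0,0,1]
    - [-0.01,-0.01,-0.3,0,0,0,1]
    - [-0.01,-0.01,-0.35,0,0,0,1]
    - [-0.01,-0.01,-0.38,0,0,0,1]
    - [-0.01,-0.01,-0.38,0,0,0,1]
    - [-0.01,-0.01,-0.38,0,0,0,1]

```text
time_s: 16.2
tcp_pos: [570.3, -19.2, 52.4]
ee_rot: [-0.956, 1.57, -2.313]
ft_force: [-1.0, -0.5, 3.0]
finger_gap: 30.5
```

```bash
python3 - <<'E'
from h import *
import time
F=[];Z=[];P=[]
for i in range(6):
    r.camera("side"); s=r.read_state();F.append(s["ft_force"]);P.append(s["tcp_pos"])
print(np.mean(F,0),np.std(F,0),np.mean(P,0),np.std(P,0))
C=cam("scene");crop(C,250,115,350,215,6,"sc18.png")
C=cam("side");crop(C,230,130,310,210,7,"s18.png")
st()
E
```

```text
[-1.25410422 -0.30587144  1.8649925 ] [0.36836465 0.43906984 0.53689402] [570.30343361 -19.23429922  52.32370181] [0.01291245 0.01258541 0.04995379]
{'time_s': 16.6, 'tcp_pos': [570.283, -19.242, 52.188], 'ee_rot': [-1.353, 1.57, -2.71], 'ft_force': [-1.253, -0.533, 2.116], 'finger_gap': 30.14}
x axis [-0. -0. -1.] y axis [ 0.977  0.212 -0.   ]
```

View pics/sc18.png

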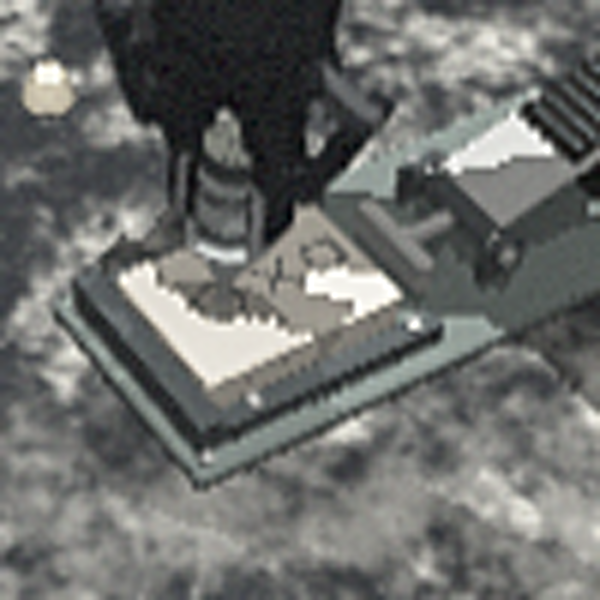

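View pics/s18.png

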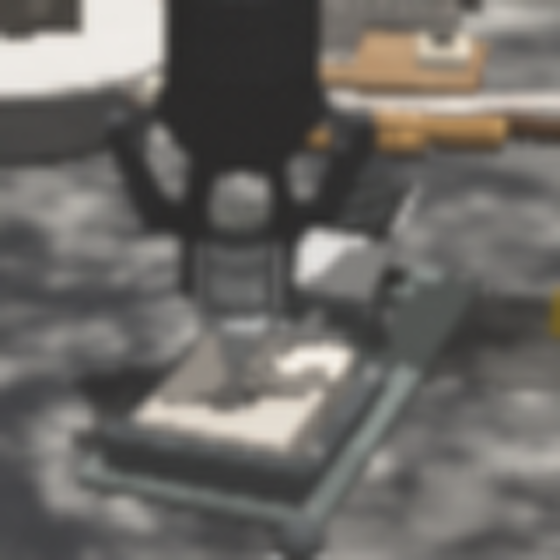

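Contact is about 3.5 N, so the plunger is in by about 5 mm. Force and height agree. The tip looks about 1.3 mm short in x. I lift off, correct by +1.2 mm in x, and come back down to 8 mm.

Emit:
drive_tool:
  motion:
    - [0,0,0.1,0,0,0,1]
    - [0,0,0.2,0,0,0,1]
    - [0.02,0,0.2,0,0,0,1]
    - [0.02,0,0.2,0,0,0,1]
    - [0.02,0,0.2,0,0,0,1]
    - [0.02,0,0.1,0,0,0,1]
    - [0.02,0,0,0,0,0,1]
    - [0.02,0,-0.045,0,0,0,1]
    - [0.02,0,-0.045,0,0,0,1]
    - [0.02,0,-0.045,0,0,0,1]
    - [0.02,0,-0.045,0,0,0,1]

```text
time_s: 17.98
tcp_pos: [572.0, -19.1, 49.8]
ee_rot: [1.389, 1.57, 0.032]
ft_force: [0.1, -0.6, 3.7]
finger_gap: 30.3
```

```bash
python3 - <<'E'
from h import *
F=[];P=[]
for i in range(8):
    r.camera("side"); s=r.read_state();F.append(s["ft_force"]);P.append(s["tcp_pos"])
print(np.mean(F,0),np.mean(P,0),np.std(P,0))
C=cam("scene");crop(C,130,60,370,300,3,"sc19.png"); crop(C,250,115,350,215,7,"sc19b.png")
C=cam("wrist");cv2.imwrite("pics/w19.png",C[0][:,:,::-1]);print(proj(C,[572.1,-18.2,38]))
st()
E
```

```text
[0.21842676 0.05385371 3.41436473] [571.96736414 -19.10733528  49.66902131] [0.01242345 0.01539116 0.06894525]
[251.40039548 209.00712291]
{'time_s': 18.475, 'tcp_pos': [571.948, -19.128, 49.581], 'ee_rot': [1.496, 1.57, 0.139], 'ft_force': [0.581, 0.627, 3.712], 'finger_gap': 29.908}
x axis [ 0.001  0.    -1.   ] y axis [0.977 0.212 0.001]
```

View pics/sc19.png

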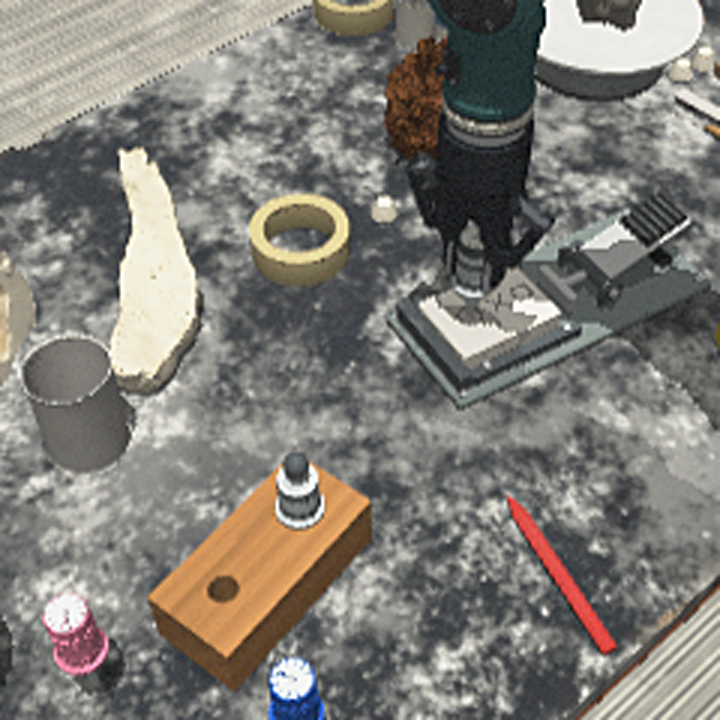

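View pics/sc19b.png

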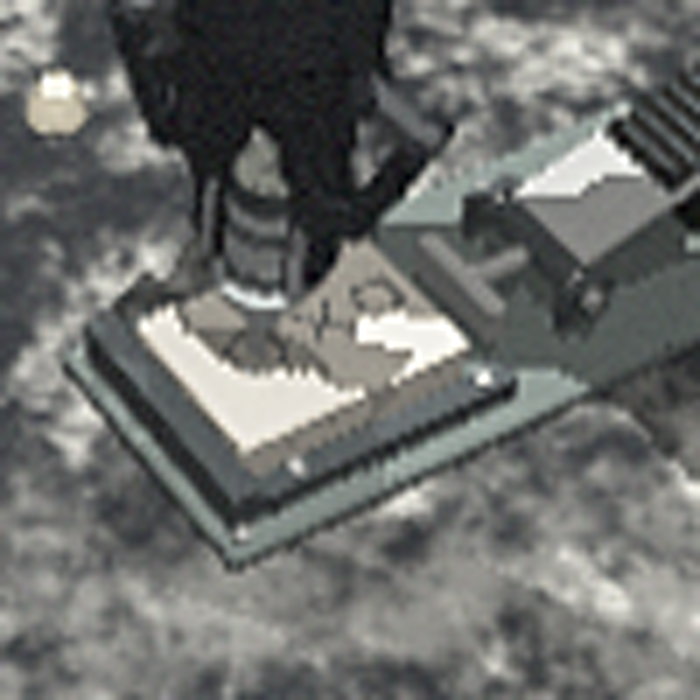

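View pics/w19.png

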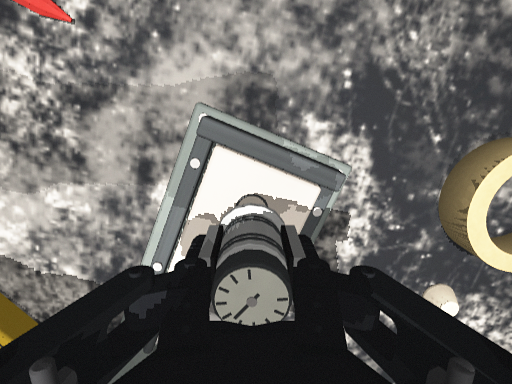

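Net contact is about 5 N and the height gives 8.1 mm, so the plunger is half way in. The dial hasn't shifted in the grip at (252,297), and the slab still lies against the fence. Handing in.

```bash
python3 - <<'E'
from h import *
print(r.hand_in()); st()
E
```

```text
the job is handed in; nothing more can be done
None
the job is handed in; nothing more can be done
```

The job is done and handed in at about 18.5 s, with the gauge still held upright and its tip on the ring.

**Pedal and slab:** I pressed the pedal to its stop. The force rose sharply to 51 N there, pushing with the finger ends. That is above the 40 N limit for the arm and gripper's body, which I took not to cover the fingers. The pictures show the slab against the fence, and the pedal came back up on its own.

**Gauge:** I lifted the dial gauge out of the block and set its tip on the ring.
- **Plunger:** the net contact force was about 5 N, and the height gives about 8.1 mm of travel, so the plunger is half way in.
- **Position:** the tip is estimated within about 1 mm of the ring's centre, with the calibration good to about 2 mm. I lifted off once and corrected by about 1.2 mm in x before the final press.
- **Grip:** the dial did not shift in the grip.

**Other objects:** in the last pictures the scriber is in its hole, and the tape roll and can have not moved.

**What disagreed:**
- **Finger length:** the finger ends were about 40 mm short of the reported TCP. First contact and the stop at the pedal both showed this, and I allowed for it in the grasp.
- **Grip opening:** it read 30 mm on the 32 mm grip.
- **Tip not seen:** the tip was hidden from view at the end, so its final position is worked out from the measured pose, not seen directly.

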